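Close up the vial sampler and start it

ROBOT

A 7-joint arm with a two-finger parallel gripper is mounted at the origin on the work surface. World frame = base frame: x ahead of the robot, y to its left, z up, the work surface at z = 0. Lengths are in m, angles in rad, forces in N, time in s.
With the tool pointing down it reaches from about 0.4 to 0.85 m from the base axis. Payload 10.4 kg.
Tool frame: the origin (TCP) lies at the very end of the fingers, on their centre line; the grasp point (between the pads) lies 19 mm behind it (manip.grip_point_offset is the distance from the TCP to the grasp point, in m); z points along the fingers, y is the line along which they close (so a half turn about z gives the same grasp; the last joint's range is limited). The gripper opens to 85 mm and grips with 20 to 120 N. Pads are 22 mm wide; open, the fingers measure 114 mm over their backs; the gripper's body (76 mm by 85 mm) begins 54 mm behind the grasp point. The pads swing forward as they close: fully open they stand 13 mm farther back than shut.
Start: joints at [1.248, 0.332, -0.065, 1.46, 0.022, 1.35, -0.088], TCP at [0.185, -0.597, 0.204] pointing down, gripper open.
Joint ranges: [-2.6, 2.6], [-0.5, 2.12], [-1.47, 1.34], [0.16, 2.42], [-1.27, 4.41], [0.06, 2.06], [-2.6, 2.6]. Speed limits (rad/s): [2.22, 2.22, 2.79, 2.79, 3.14, 3.14, 3.14].

INTERFACE

Orientations are given as a unit quaternion [x, y, z, w].
In Python, from workcell import manip gives the robot as it stands. The module is installed in compiled form; this text tells all that it offers.
- The arm moves only by the tool step_arm, never from a script. Its argument "moves" is a list of rows, each a list of 7 numbers: the closure, from 0 (fully open) to 1 (shut), then the shift along the world's x, y, z in mm, then the turn, a rotation vector about the world's x, y, z in rad. In form: [[grip, tx, ty, tz, ax, ay, az], ...]. A call has 1 to 10 rows; each row is the pose to reach, as a shift and turn from the pose commanded when the call began; what a row does not reach only later rows make up. A row lasts 1/10 s, in which the tool goes at most 50 mm and 8.59 degrees, less where a joint would pass 70% of its speed; a pose out of reach is approached as far as the arm can. A call with a gripper value outside its range is refused whole. The fingers move at their own pace and stop on an object; "grip_force" is the grip in N (left out, the last holds). Time passes only in rows, so rows that repeat a pose let the fingers close. It gives the time, the measured TCP pose, the force, the opening and the grip force at its end, in the units of the state.
- manip.get_obs(): the state, without advancing time (a new reading comes with each control period).
- manip.camera(name): name is "scene" or "top" or "wrist"; returns a dict with "image" (384x512x3 uint8, blue, green, red), "K" (3x3 intrinsics, pixels), "rvec" (rotation vector, rad) and "tvec" (3), from world to camera coordinates, as OpenCV has them; the wrist camera has in their place "mount" (4x4, takes a point from camera to tool coordinates, whose origin is the TCP and whose axes are the flange's). Camera axes: x right, y down, z forward; pixel columns grow to the right and rows downward; lengths in m; the calibration is good to about 2 mm. A picture is of the moment at which its call begins: read the wrist's pose just before it. There is no depth.
- manip.hand_in(): hands the job in; it is judged then, once.
The state is a dict: "clock": time; "joint_pos": joint angles; "joint_velocities": joint speeds; "tau": joint torques, N m; "position": TCP position; "ee_rot": TCP orientation; "ft_force": force on the tool from outside, world axes, zero at the start; "torque": the same for the moment, N m; "grip_width": opening from 0.0 (shut) to 1.0 (fully open); "grasp_force": force on a finger pad.
Only numpy, scipy, OpenCV 4.12 (cv2) and the standard library are available. Lean on these libraries where they do the work, as an engineer would, in place of code of your own. Each camera call takes 0.05 s, during which the arm holds its last target. There are 200 camera calls.

TASK

Get the vial sampler on the bench going: with the fingertips, push its drawer fully shut without toppling the vial that stands in it, and push the raised blue hood fully down. Only when both are shut, press the green start button all the way in and let it go. Do not touch or lift the vial, and leave the bottles and the jar where they stand.

Things in the scene. Friction and masses are not known exactly. Their poses are not given: they have to be found in the camera images.
- sampler: White and grey bench instrument, 200 (own x) x 300 (own y) x 105 mm high, fixed. Origin: centre of its underside, on the bench. Own x points from front to back (away from the robot at yaw 0), y to its left, z up; turned up to 0.25 rad. Left part (own y -40 to 140 mm): drawer in front, hood on top. Right part (y -150 to -50): grey control column, green button on top.
- drawer (a joint): How far the drawer is out, in m along the sampler's own -x: 0 is shut (stops there), 0.11 the end stop. Starts 0.055 to 0.09 out. About 1.5 N of friction, no spring; it stays where it is left.
- drawer_face (a point): Centre of the outer face of the drawer's grey front, facing the sampler's own -x: a flat plate 180 mm wide (own y), 12 mm thick, from 15 to 91 mm above the bench (this point: 53), no handle. When shut this point is at the sampler's own x -112, y +50 mm, 12 mm in front of its body. Behind the plate is a white open tray 28 mm deep.
- hood (a joint): Opening angle of the blue hood in rad: 0 is shut (lying flat, stops there), 1.3 fully up. Starts at 0.5 to 1.05. A stiff hinge, 0.25 N m of friction: it stays at any angle and must be pushed all the way.
- hood_hinge (a point): Middle of the hood's hinge line, at own x +68, y +50, z +108 mm of the sampler. The line runs along the sampler's own y; the hood opens upward, its free edge swinging up and back.
- hood_edge (a point): Middle of the hood's free (front) edge on its outer (upper) face. The hood is a flat plate 135 mm long from the hinge line to this edge and 170 mm wide; its outer face lies 10 mm outside the hinge line (measured square to the plate). When shut the outer face is 118 mm above the bench.
- start (a joint): Travel of the green start button in m, downwards: 0 out, 0.006 fully in. A spring pushes it out again; fully in takes 5 N.
- start_top (a point): Centre of the top face of the green round start button (diameter 30 mm), on top of the control column, facing up; pressed straight down.
- vial: Amber glass vial with white cap, 24 mm diameter, 55 mm tall, 25 g, standing loose on the floor of the drawer's tray (22 mm above the bench) just behind the drawer front. Origin: centre of its underside, z up along its axis.
- amber_bottle: Bystander: amber bottle with white cap, 64 mm diameter, 150 mm tall, loose on the bench beside the sampler. Origin: centre of its underside.
- wash_bottle: Bystander: white bottle with blue cap, 60 mm diameter, 140 mm tall, loose on the bench. Origin: centre of its underside.
- jar: Bystander: glass jar with black cap, 60 mm diameter, 75 mm tall, loose on the bench. Origin: centre of its underside.
There are look-alikes about, which are no part of the job. Several things have the shape of the vial; the one meant has the colours described above.

How it is judged:
On the way, in this order (a step that is already met when the one before it is completed fails the run):
1. the drawer and the hood are both fully shut (value of joint drawer below 0.004 m and value of joint hood below 0.04 rad), for 0.2 s.
2. the start button is pressed in (value of joint start above 0.0042 m), for 0.05 s.
At the end, for the whole second after the job is handed in: The drawer is shut to within 4 mm, the hood to within 0.04 rad, the button is out again (within 2 mm), the vial stands upright (within 0.2 rad) and at rest on the drawer's floor, and the two bottles and the jar stand upright within 20 mm of where they were (all of step 1 and value of joint start below 0.002 m and angle between each of vial, amber_bottle, wash_bottle, jar's own z axis and vertical below 0.2 rad and z of vial in the frame of sampler between 0.015 and 0.03 m and linear speed of vial below 0.02 m/s and distance of each of amber_bottle, wash_bottle, jar from where it was at the start of the episode below 0.02 m); the robot touches nothing.
It fails at once if the start button is pressed while the drawer or the hood is not shut (value of joint start above 0.003 m and (value of joint drawer above 0.006 m or value of joint hood above 0.06 rad)).
It fails at once if the vial is toppled (angle between vial's own z axis and vertical above 0.6 rad).
It fails at once if the vial is lifted (z of vial in the frame of sampler above 0.035 m).
It fails at once if the robot touches the vial (contact force between any of the arm, the fingers and vial above 0.3 N).
It fails at once if a bottle or the jar is moved, lifted or knocked over (distance of any of amber_bottle, wash_bottle, jar from where it was at the start of the episode above 0.03 m or angle between any of amber_bottle, wash_bottle, jar's own z axis and vertical above 0.4 rad).
It also fails if it takes over 51 s, if anything falls off the work surface, if the arm or the gripper's body presses on something with over 40 N, if the wrist force passes 120 N, or if a joint passes its speed limit or range.

## Working session

There is one attempt and no reset: what is moved stays moved. The work goes in short steps, Python scripts to look and compute and a tool call to move; the robot and the scene stay as the last step left them, time stands still between calls to the robot, and variables do not carry over. Pictures are saved under pics/ and viewed, at most 10 in all, crops included, and the job is handed in when it is done.

Besides the shell and the picture viewer there is one more tool, called after "Call:" as name(argument=value, ...), one argument or row to a line, values as JSON. step_arm: Moves the arm, as the interface text tells. Its arguments: {"type":"object","properties":{"moves":{"type":"array","items":{"type":"array","items":{"type":"number"}}},"grip_force":{"type":"number"}},"required":["moves"]}

```bash
mkdir -p pics
cat > h.py <<'E'
import numpy as np, cv2
from workcell import manip
def cam(n):
    c=manip.camera(n); return c
def ray(c,uv):
    R=cv2.Rodrigues(np.array(c["rvec"],float))[0]; t=np.array(c["tvec"],float).ravel()
    p=cv2.undistortPoints(np.array([[uv]],float),np.array(c["K"]),None)[0,0]
    d=R.T@np.array([p[0],p[1],1]); return -R.T@t,d
def atz(c,uv,z):
    o,d=ray(c,uv); return o+d*(z-o[2])/d[2]
def proj(c,P):
    return cv2.projectPoints(np.array(P,float).reshape(-1,1,3),np.array(c["rvec"],float),np.array(c["tvec"],float),np.array(c["K"]),None)[0][:,0]
E
python3 - <<'E'
from h import *
import pickle
o=manip.get_obs(); print({k:np.round(v,3) for k,v in o.items()})
d={}
for n in("scene","top"):
    c=cam(n); d[n]=c; cv2.imwrite(f"pics/{n}0.png",cv2.resize(c["image"],(800,600),interpolation=cv2.INTER_CUBIC))
pickle.dump(d,open("c0.pkl","wb"))
E
```

```text
{'clock': np.float64(0.0), 'joint_pos': array([ 1.248,  0.333, -0.065,  1.461,  0.022,  1.35 , -0.089]), 'joint_velocities': array([ 0.   , -0.002, -0.001,  0.001,  0.001, -0.001,  0.   ]), 'tau': array([ 1.0000e-03, -6.2545e+01,  5.0000e-02, -3.9160e+01,  1.6000e-02,
        1.0000e-02,  0.0000e+00]), 'position': array([ 0.184, -0.597,  0.203]), 'ee_rot': array([ 0.989,  0.149, -0.   , -0.001]), 'ft_force': array([-0.737, -0.037, -0.458]), 'torque': array([ 0.048,  0.015, -0.035]), 'grasp_force': np.float64(0.0), 'grip_width': np.float64(0.998)}
```

View pics/scene0.png

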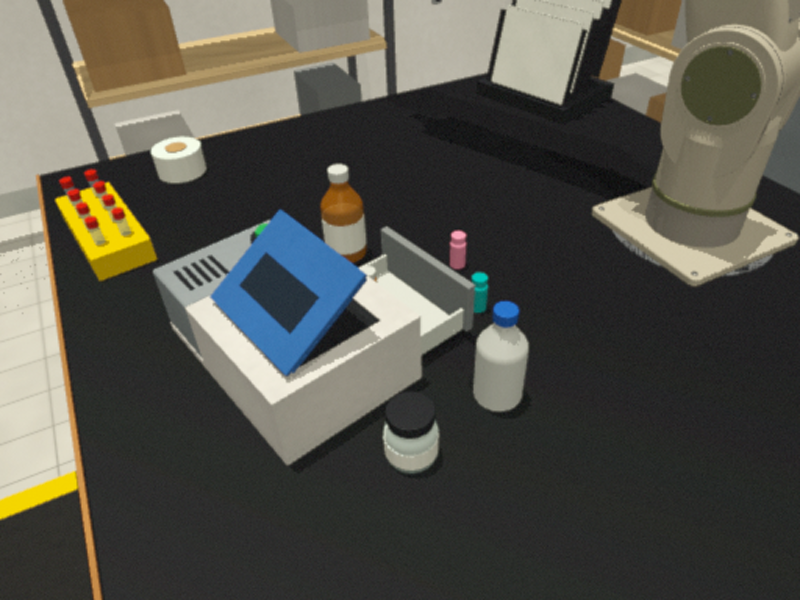

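View pics/top0.png

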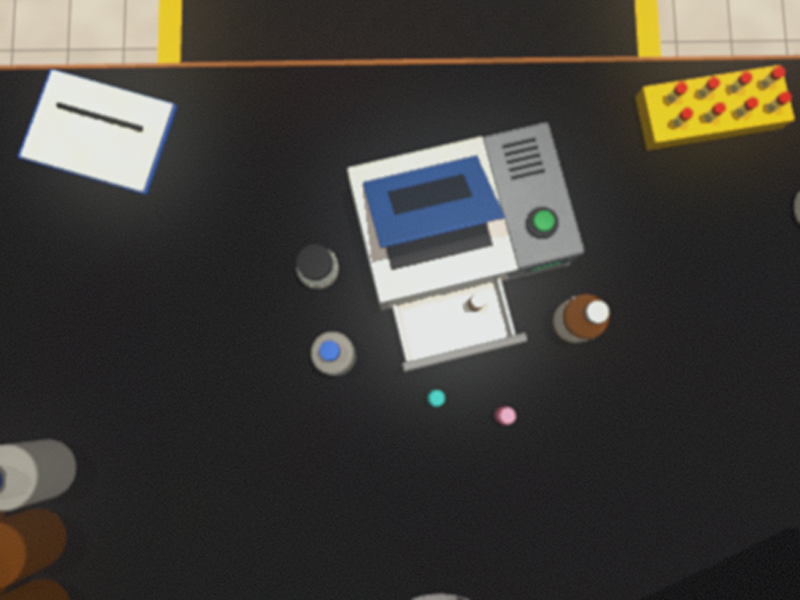

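Scene: sampler with the hood up at about (290,290) and the drawer front at (425,275). Top: the vial with a white cap stands in the tray at (478,301). Look-alikes are teal at (437,398) and pink at (507,415), both in front of the drawer and both the wrong colours, and the rack tubes at (715,95), which have red caps. The vial itself is not to be touched. Next, closer crops to measure.

Run:
```python
import pickle,cv2
d=pickle.load(open("c0.pkl","rb"))
a=d["top"]["image"][75:275,190:390]; cv2.imwrite("pics/t1.png",cv2.resize(a,(600,600),interpolation=cv2.INTER_CUBIC))
a=d["scene"]["image"][125:305,95:345]; cv2.imwrite("pics/s1.png",cv2.resize(a,(750,540),interpolation=cv2.INTER_CUBIC))
```

```text
(no output)
```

View pics/t1.png

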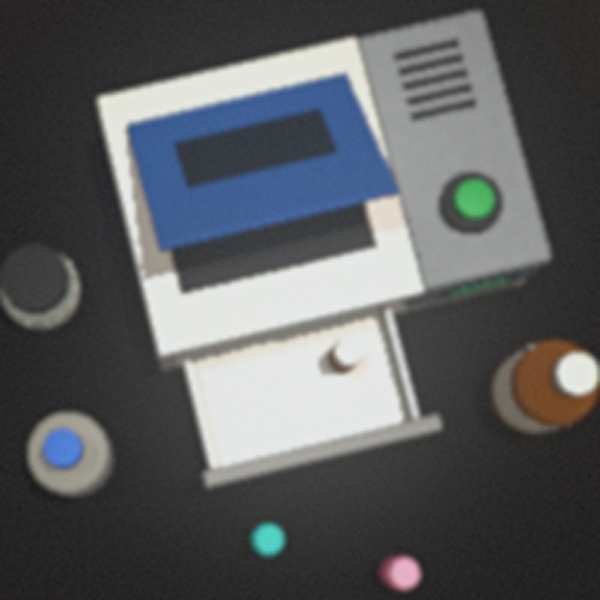

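View pics/s1.png

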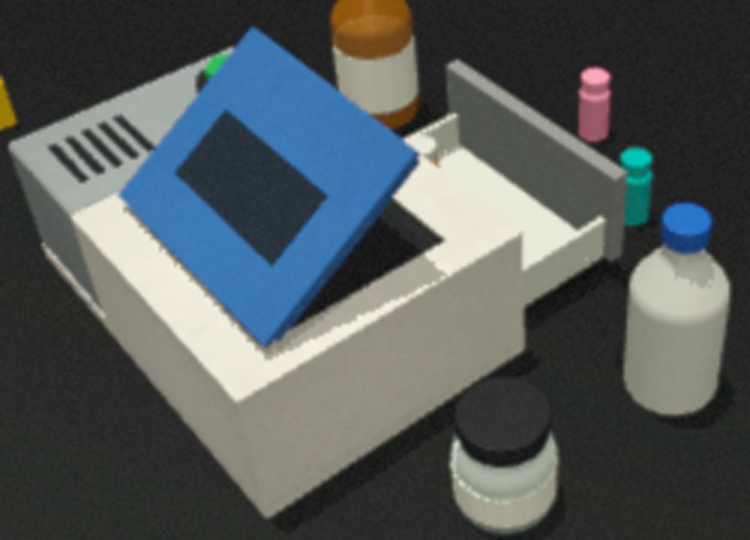

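```bash
cat > fit.py <<'E'
from h import *
import pickle
from scipy.optimize import least_squares
d=pickle.load(open("c0.pkl","rb"))
T=lambda x,y:((x+.5)/3-.5+190,(y+.5)/3-.5+75)
S=lambda x,y:((x+.5)/3-.5+95,(y+.5)/3-.5+125)
def model(p):
    x,y,w,dr,th=p
    loc=lambda a,b,z:[x+np.cos(w)*a-np.sin(w)*b,y+np.sin(w)*a+np.cos(w)*b,z]
    hd=lambda s,b:loc(.068-s*np.cos(th)+.010*np.sin(th),b,.108+s*np.sin(th)+.010*np.cos(th))
    return loc,hd
def pts(p):
    loc,hd=model(p); dr=p[3]
    B=[loc(.1,.15,.105),loc(.1,-.15,.105),loc(-.1,-.15,.105),loc(-.1,.15,.105)]
    D=[loc(-.112-dr,.14,.091),loc(-.112-dr,-.04,.091)]
    H=[hd(0,.135),hd(0,-.035),hd(.135,.135),hd(.135,-.035)]
    return B,D,H
mt=[T(97,98),T(484,10),T(551,262),T(161,356),T(207,487),T(442,430),T(128,124),T(347,74),T(162,250),T(398,194)]
ms=[S(240,400),S(10,145),S(522,235),S(625,172),S(458,61),S(265,346),S(123,195),S(418,157),S(254,28)]
def res(p):
    B,D,H=pts(p)
    a=proj(d["top"],B+D+H)-mt
    b=proj(d["scene"],[B[0],B[1],B[3]]+D+H)-ms
    return np.r_[a.ravel(),b.ravel()]
if __name__=="__main__":
    r=least_squares(res,[.6,0,.24,.07,.8],loss="soft_l1")
    print(r.x.round(4)); print(res(r.x).reshape(-1,2).round(1).tolist())
    np.save("p.npy",r.x)
    loc,hd=model(r.x)
    print("face",loc(-.112-r.x[3],.05,.053),"edge",hd(.135,.05),"hinge",hd(0,.05))
    for z in(.105,.115,.125):
        g=atz(d["top"],T(474,199),z); c,s=np.cos(r.x[2]),np.sin(r.x[2]); e=g[:2]-r.x[:2]
        print("btn",g.round(4),(np.array([[c,s],[-s,c]])@e).round(4))
    for n,px,z in(("amber",T(578,372),.15),("wash",T(62,448),.14),("jar",T(35,278),.075),("teal",T(268,540),.055),("pink",T(404,573),.055),("vialcap",T(348,354),.077)):
        g=atz(d["top"],px,z); print(n,g.round(3))
E
python3 fit.py
```

```text
[ 0.6797 -0.0446  0.2211  0.0874  0.5821]
[[0.6, 0.5], [-0.0, 0.0], [1.3, 0.1], [-0.1, 0.2], [-0.4, -0.1], [0.3, -0.4], [-0.7, 0.0], [0.2, -0.5], [-0.7, 0.1], [1.0, -0.3], [-0.4, 1.2], [-1.0, -0.8], [1.1, -0.5], [1.4, 0.7], [0.0, -0.3], [-0.5, 0.7], [-1.6, 0.1], [1.1, -1.5], [0.7, -0.4]]
face [np.float64(0.474197073521008), np.float64(-0.039575753896850085), 0.053] edge [np.float64(0.6304166478181149), np.float64(-0.004457192002025399), np.float64(0.19057441826742616)] hinge [np.float64(0.7404369793202408), np.float64(0.020275661348337953), np.float64(0.11635304249661634)]
btn [ 0.6638 -0.1551  0.105 ] [-0.0397 -0.1043]
btn [ 0.6615 -0.153   0.115 ] [-0.0415 -0.1018]
btn [ 0.6592 -0.1509  0.125 ] [-0.0433 -0.0992]
amber [ 0.528 -0.214  0.15 ]
wash [0.481 0.15  0.14 ]
jar [0.614 0.175 0.075]
teal [0.415 0.001 0.055]
pink [ 0.389 -0.1    0.055]
vialcap [ 0.552 -0.061  0.077]
```

Call:
step_arm(
  moves=[
    [1, 254, 529, 0, 0, 0, -0.078],
    [1, 254, 529, 0, 0, 0, -0.078],
    [1, 254, 529, 0, 0, 0, -0.078],
    [1, 254, 529, 0, 0, 0, -0.078],
    [1, 254, 529, 0, 0, 0, -0.078],
    [1, 254, 529, 0, 0, 0, -0.078],
    [1, 254, 529, 0, 0, 0, -0.078],
    [1, 254, 529, 0, 0, 0, -0.078],
    [1, 254, 529, 0, 0, 0, -0.078],
    [1, 254, 529, 0, 0, 0, -0.078],
  ],
)

```text
clock: 1.1
position: [0.4013, -0.1445, 0.2041]
ee_rot: [0.994, 0.111, -0.0, 0.0]
ft_force: [1.5, -0.7, -0.2]
grip_width: 0.001
grasp_force: 0.0
```

Call:
step_arm(
  moves=[
    [1, 19, 38, 0, 0, 0, 0],
    [1, 38, 77, 0, 0, 0, 0],
    [1, 38, 77, 0, 0, 0, 0],
    [1, 38, 77, -40, 0, 0, 0],
    [1, 38, 77, -80, 0, 0, 0],
    [1, 38, 77, -120, 0, 0, 0],
    [1, 38, 77, -149, 0, 0, 0],
    [1, 38, 77, -149, 0, 0, 0],
    [1, 38, 77, -149, 0, 0, 0],
  ],
)

```text
clock: 2.0
position: [0.439, -0.0694, 0.0557]
ee_rot: [0.994, 0.111, -0.0, -0.0]
ft_force: [1.4, 0.4, 0.1]
grip_width: -0.001
grasp_force: 0.0
```

Run:
```python
from h import *
p=np.load("p.npy"); o=manip.get_obs(); e=o["position"][:2]-p[:2]; c,s=np.cos(p[2]),np.sin(p[2])
print(o["position"],"own",c*e[0]+s*e[1],-s*e[0]+c*e[1],"face",-.112-p[3],o["ft_force"])
a=cam("top")["image"][75:275,190:390];b=cam("scene")["image"][115:315,145:345]
cv2.imwrite("pics/m1.png",cv2.resize(np.hstack([a,b]),(800,400),interpolation=cv2.INTER_CUBIC))
```

```text
[ 0.43901741 -0.06937952  0.05568364] own -0.24024639145001697 0.028637841221598476 face -0.1993864902336414 [1.38587531 0.36871692 0.12315731]
```

View pics/m1.png

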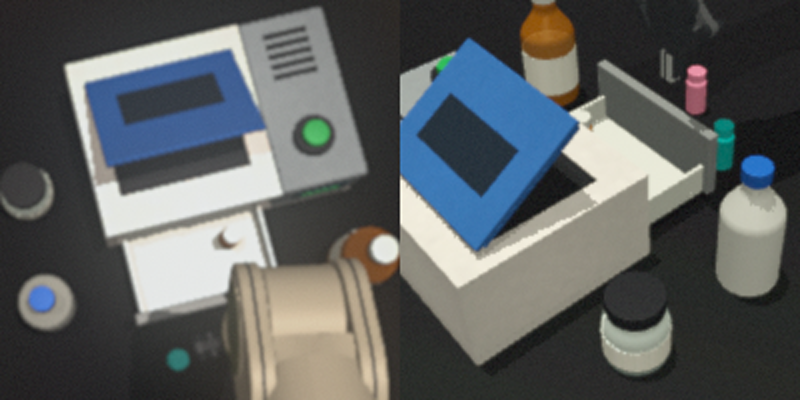

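The gripper (grey fingers at right panel (668,65)) is in front of the drawer plate and clear of the vials. The two panels agree with the fit, so I'll push gently along the sampler's own x.

Call:
step_arm(
  moves=[
    [1, 7.8, 1.8, 0, 0, 0, 0],
    [1, 15.6, 3.5, 0, 0, 0, 0],
    [1, 21.5, 4.8, 0, 0, 0, 0],
    [1, 24.4, 5.5, 0, 0, 0, 0],
    [1, 26.3, 5.9, 0, 0, 0, 0],
    [1, 28.3, 6.4, 0, 0, 0, 0],
    [1, 30.2, 6.8, 0, 0, 0, 0],
    [1, 33.2, 7.5, 0, 0, 0, 0],
    [1, 36.1, 8.1, 0, 0, 0, 0],
    [1, 39, 8.8, 0, 0, 0, 0],
  ],
)

```text
clock: 3.1
position: [0.478, -0.0605, 0.055]
ee_rot: [0.994, 0.111, -0.0, -0.0]
ft_force: [-1.3, 1.2, 0.2]
grip_width: -0.002
grasp_force: 0.8
```

Call:
step_arm(
  moves=[
    [1, 3.9, 0.9, 0, 0, 0, 0],
    [1, 7.8, 1.8, 0, 0, 0, 0],
    [1, 11.7, 2.6, 0, 0, 0, 0],
    [1, 15.6, 3.5, 0, 0, 0, 0],
    [1, 19.5, 4.4, 0, 0, 0, 0],
    [1, 23.4, 5.3, 0, 0, 0, 0],
    [1, 27.3, 6.1, 0, 0, 0, 0],
    [1, 31.2, 7, 0, 0, 0, 0],
    [1, 35.1, 7.9, 0, 0, 0, 0],
    [1, 39, 8.8, 0, 0, 0, 0],
  ],
)

```text
clock: 4.1
position: [0.5173, -0.0518, 0.0551]
ee_rot: [0.994, 0.111, 0.0, 0.0]
ft_force: [-1.8, 0.4, -0.6]
grip_width: -0.001
grasp_force: 0.9
```

```bash
cat > own.py <<'E'
from h import *
p=np.load("p.npy"); o=manip.get_obs(); e=o["position"][:2]-p[:2]; c,s=np.cos(p[2]),np.sin(p[2])
print(o["clock"],o["position"],"own",c*e[0]+s*e[1],-s*e[0]+c*e[1],"F",o["ft_force"])
E
python3 own.py
```

```text
4.1 [ 0.51734774 -0.05175696  0.05513186] own -0.1599581889438506 0.02865120884182886 F [-1.80854499  0.35788323 -0.64440619]
```

Call:
step_arm(
  moves=[
    [1, 3.9, 0.9, 0, 0, 0, 0],
    [1, 7.8, 1.8, 0, 0, 0, 0],
    [1, 11.7, 2.6, 0, 0, 0, 0],
    [1, 15.6, 3.5, 0, 0, 0, 0],
    [1, 19.5, 4.4, 0, 0, 0, 0],
    [1, 22.4, 5, 0, 0, 0, 0],
    [1, 25.4, 5.7, 0, 0, 0, 0],
    [1, 27.3, 6.1, 0, 0, 0, 0],
    [1, 29.3, 6.6, 0, 0, 0, 0],
    [1, 31.2, 7, 0, 0, 0, 0],
  ],
)

```text
clock: 5.1
position: [0.5484, -0.0447, 0.0552]
ee_rot: [0.994, 0.111, 0.0, 0.0]
ft_force: [-2.2, 1.0, -0.0]
grip_width: 0.002
grasp_force: 0.8
```

Call:
step_arm(
  moves=[
    [1, 1, 0.2, 0, 0, 0, 0],
    [1, 2, 0.4, 0, 0, 0, 0],
    [1, 2.9, 0.7, 0, 0, 0, 0],
    [1, 3.9, 0.9, 0, 0, 0, 0],
    [1, 4.9, 1.1, 0, 0, 0, 0],
  ],
)

```text
clock: 5.6
position: [0.5532, -0.0437, 0.0552]
ee_rot: [0.994, 0.111, 0.0, 0.0]
ft_force: [-1.5, 1.3, 0.3]
grip_width: -0.004
grasp_force: 0.8
```

```bash
python3 own.py
```

```text
5.6 [ 0.55317674 -0.04370279  0.05515947] own -0.12323507434206123 0.028650936789946166 F [-1.46829877  1.27430035  0.34554702]
```

Not at the stop yet; keep creeping until the force rises.

Call:
step_arm(
  moves=[
    [1, 1, 0.2, 0, 0, 0, 0],
    [1, 2, 0.4, 0, 0, 0, 0],
    [1, 2.9, 0.7, 0, 0, 0, 0],
    [1, 3.4, 0.8, 0, 0, 0, 0],
  ],
)

```text
clock: 6.0
position: [0.5541, -0.0435, 0.055]
ee_rot: [0.994, 0.11, -0.003, 0.0]
ft_force: [-17.9, -1.0, 13.5]
grip_width: 0.0
grasp_force: 8.6
```

Hard stop, so the drawer is shut. Back off, raise and go over the hood.

Call:
step_arm(
  moves=[
    [1, -10, -2, 0, 0, 0, 0],
    [1, -24, -5.5, 0, 0, 0, 0],
    [1, -24, -5.5, 45, 0, 0, 0],
    [1, -24, -5.5, 90, 0, 0, 0],
    [1, -24, -5.5, 140, 0, 0, 0],
    [1, -24, -5.5, 180, 0, 0, 0],
    [1, 10, 15, 185, 0, 0, 0],
    [1, 50, 30, 185, 0, 0, 0],
    [1, 87.7, 41.6, 185, 0, 0, 0],
    [1, 87.7, 41.6, 185, 0, 0, 0],
  ],
)

```text
clock: 7.0
position: [0.6468, 0.0006, 0.2377]
ee_rot: [0.994, 0.112, -0.0, -0.001]
ft_force: [-1.0, 0.0, -0.7]
grip_width: -0.005
grasp_force: 0.0
```

```bash
python3 own.py
python3 - <<'E'
from h import *
a=cam("top")["image"][75:275,190:390];b=cam("scene")["image"][105:305,145:345]
cv2.imwrite("pics/m2.png",cv2.resize(np.hstack([a,b]),(800,400),interpolation=cv2.INTER_CUBIC))
E
```

```text
7.0 [6.46791705e-01 6.17117744e-04 2.37707974e-01] own -0.022178911143657394 0.05135923294907464 F [-1.03988264  0.02709733 -0.72048128]
```

View pics/m2.png

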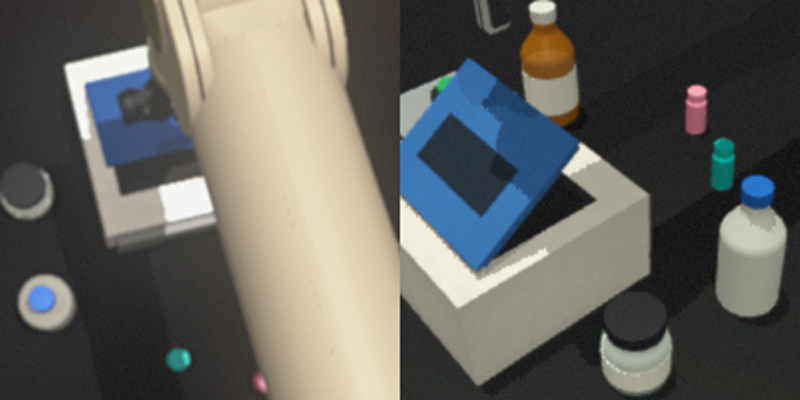

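The drawer no longer sticks out (right panel around (640,230)), the hood edge is at (575,150), and the bystanders are unmoved. Push the hood down.

Call:
step_arm(
  moves=[
    [1, 0, 0, -20, 0, 0, 0],
    [1, 0, 0, -35, 0, 0, 0],
    [1, 0, 0, -42, 0, 0, 0],
    [1, 0, 0, -49, 0, 0, 0],
    [1, 0, 0, -56, 0, 0, 0],
    [1, 0, 0, -63, 0, 0, 0],
    [1, 0, 0, -70, 0, 0, 0],
    [1, 0, 0, -77, 0, 0, 0],
    [1, 0, 0, -84, 0, 0, 0],
    [1, 0, 0, -91, 0, 0, 0],
  ],
)

```text
clock: 8.1
position: [0.6444, -0.0013, 0.1488]
ee_rot: [0.994, 0.111, 0.0, 0.0]
ft_force: [-1.0, -0.1, 2.3]
grip_width: -0.005
grasp_force: 0.8
```

Call:
step_arm(
  moves=[
    [1, 0, 0, -5, 0, 0, 0],
    [1, 0, 0, -10, 0, 0, 0],
    [1, 0, 0, -14, 0, 0, 0],
    [1, 0, 0, -18, 0, 0, 0],
    [1, 0, 0, -21, 0, 0, 0],
    [1, 0, 0, -24, 0, 0, 0],
    [1, 0, 0, -26, 0, 0, 0],
    [1, 0, 0, -28, 0, 0, 0],
  ],
)

```text
clock: 8.9
position: [0.6442, -0.0013, 0.121]
ee_rot: [0.994, 0.111, 0.0, 0.0]
ft_force: [-0.5, -0.0, 2.2]
grip_width: 0.004
grasp_force: 0.8
```

Call:
step_arm(
  moves=[
    [1, 0, 0, -1, 0, 0, 0],
    [1, 0, 0, -2, 0, 0, 0],
    [1, 0, 0, -3, 0, 0, 0],
    [1, 0, 0, -4, 0, 0, 0],
    [1, 0, 0, -5, 0, 0, 0],
    [1, 0, 0, -5, 0, 0, 0],
  ],
)

```text
clock: 9.5
position: [0.6442, -0.0013, 0.116]
ee_rot: [0.994, 0.111, -0.0, 0.0]
ft_force: [-0.3, 0.4, 0.4]
grip_width: 0.002
grasp_force: 0.3
```

Call:
step_arm(
  moves=[
    [1, 0, 0, -1, 0, 0, 0],
    [1, 0, 0, -2, 0, 0, 0],
    [1, 0, 0, -3, 0, 0, 0],
  ],
)

```text
clock: 9.8
position: [0.6442, -0.0013, 0.113]
ee_rot: [0.994, 0.111, -0.0, 0.0]
ft_force: [-0.2, 1.3, 1.9]
grip_width: 0.001
grasp_force: 0.8
```

Call:
step_arm(
  moves=[
    [1, 0, 0, -1, 0, 0, 0],
    [1, 0, 0, -2, 0, 0, 0],
    [1, 0, 0, -3, 0, 0, 0],
  ],
)

```text
clock: 10.1
position: [0.6442, -0.0013, 0.11]
ee_rot: [0.994, 0.111, -0.0, 0.0]
ft_force: [-0.7, 0.4, 2.3]
grip_width: -0.001
grasp_force: 0.8
```

```bash
python3 own.py
python3 - <<'E'
from h import *
b=cam("scene")["image"][105:305,95:345]
cv2.imwrite("pics/m3.png",cv2.resize(b,(750,600),interpolation=cv2.INTER_CUBIC))
E
```

```text
10.1 [ 0.64419695 -0.00131437  0.11004474] own -0.025134119808163893 0.0500438763649238 F [-0.67100084  0.41750216  2.26083603]
```

View pics/m3.png

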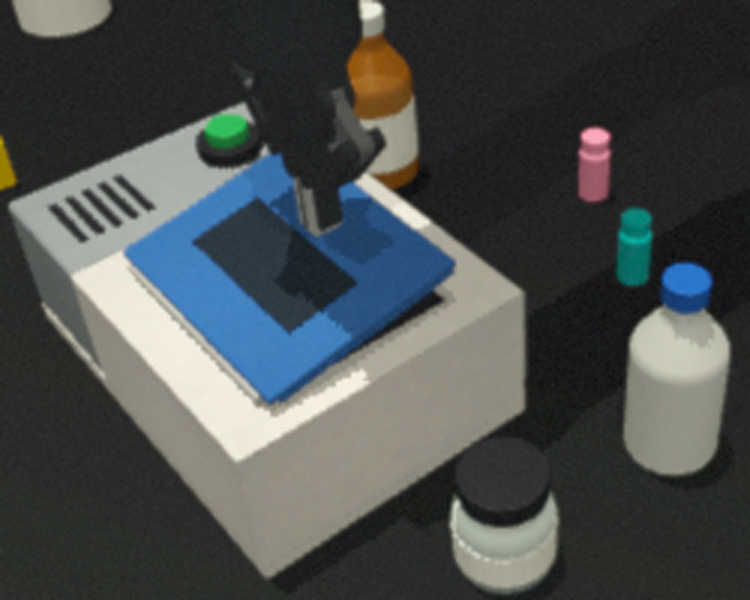

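The picture shows the fingers on the hood at (320,230). The hood is still slightly open: there is a shadow gap under its near edge at (440,295). Keep pressing until a stop is felt.

Call:
step_arm(
  moves=[
    [1, 0, 0, -2, 0, 0, 0],
    [1, 0, 0, -4, 0, 0, 0],
    [1, 0, 0, -5, 0, 0, 0],
    [1, 0, 0, -6, 0, 0, 0],
  ],
)

```text
clock: 10.55
position: [0.6441, -0.0013, 0.104]
ee_rot: [0.994, 0.111, -0.0, 0.0]
ft_force: [-1.3, -0.3, 1.6]
grip_width: -0.002
grasp_force: 0.8
```

Run:
```python
from h import *
import pickle
d=pickle.load(open("c0.pkl","rb"))
q=proj(d["scene"],[[.6442,-.0013,z] for z in(.11,.12,.13)]); print((q-[95,105])*3)
p=np.load("p.npy"); print(p)
from fit import model
for th in(0,.1,.2):
    loc,hd=model([*p[:4],th]); print(th,((proj(d["scene"],[hd(.135,.135),hd(.135,-.035),hd(0,.135)])-[95,105])*3).round().tolist())
```

```text
[[327.72221621 259.74257855]
 [325.84203342 247.41561216]
 [323.92822295 234.86817403]]
[ 0.67969514 -0.04462709  0.22112652  0.08738649  0.58211038]
0 [[466.0, 288.0], [307.0, 163.0], [271.0, 400.0]]
0.1 [[462.0, 273.0], [302.0, 147.0], [269.0, 401.0]]
0.2 [[457.0, 258.0], [296.0, 133.0], [268.0, 402.0]]
```

Call:
step_arm(
  moves=[
    [1, 0, 0, -1.5, 0, 0, 0],
    [1, 0, 0, -3, 0, 0, 0],
    [1, 0, 0, -4, 0, 0, 0],
    [1, 0, 0, -5, 0, 0, 0],
  ],
)

```text
clock: 10.95
position: [0.6442, -0.0013, 0.099]
ee_rot: [0.994, 0.111, -0.0, 0.0]
ft_force: [-1.8, -0.4, 1.1]
grip_width: 0.001
grasp_force: 0.8
```

Call:
step_arm(
  moves=[
    [1, 0, 0, -1, 0, 0, 0],
    [1, 0, 0, -2, 0, 0, 0],
    [1, 0, 0, -3, 0, 0, 0],
  ],
)

```text
clock: 11.25
position: [0.6442, -0.0013, 0.0961]
ee_rot: [0.994, 0.111, 0.0, 0.0]
ft_force: [-1.4, -0.0, 1.1]
grip_width: -0.005
grasp_force: 0.8
```

Call:
step_arm(
  moves=[
    [1, 0, 0, -1, 0, 0, 0],
    [1, 0, 0, -2, 0, 0, 0],
    [1, 0, 0, -3, 0, 0, 0],
  ],
)

```text
clock: 11.55
position: [0.6442, -0.0013, 0.0931]
ee_rot: [0.994, 0.111, 0.0, 0.0]
ft_force: [-1.3, -1.0, 1.1]
grip_width: -0.002
grasp_force: 0.8
```

Run:
```python
from h import *
b=cam("scene")["image"][125:265,125:300]
cv2.imwrite("pics/m4.png",cv2.resize(b,(750,600),interpolation=cv2.INTER_CUBIC))
```

```text
(no output)
```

View pics/m4.png

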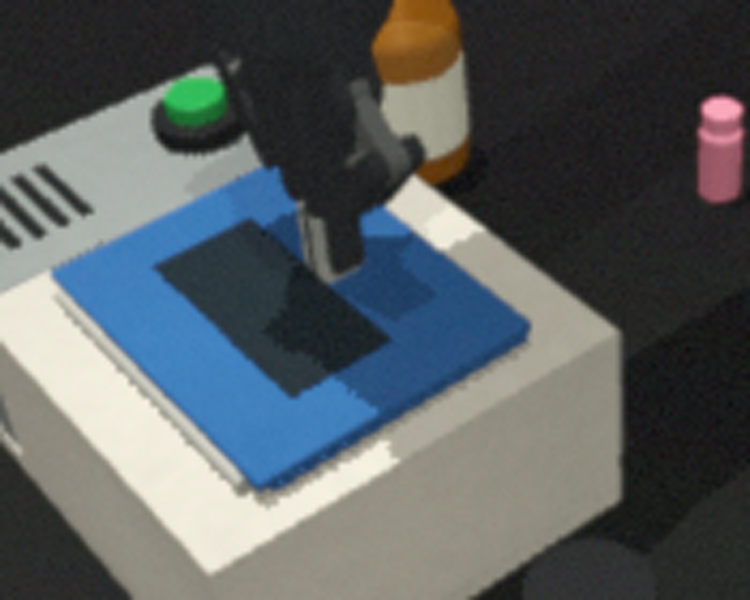

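Hood nearly shut: its edge corner is at (530,325), against about (537,326) predicted for shut. Continue to the hard stop.

Call:
step_arm(
  moves=[
    [1, 0, 0, -1, 0, 0, 0],
    [1, 0, 0, -2, 0, 0, 0],
    [1, 0, 0, -3, 0, 0, 0],
  ],
)

```text
clock: 11.9
position: [0.6443, -0.0013, 0.0908]
ee_rot: [0.994, 0.111, 0.0, 0.0]
ft_force: [-7.3, -2.6, 14.2]
grip_width: 0.003
grasp_force: 7.0
```

Call:
step_arm(
  moves=[
    [1, 0, 0, -0.8, 0, 0, 0],
    [1, 0, 0, -0.8, 0, 0, 0],
    [1, 0, 0, -0.8, 0, 0, 0],
  ],
)

```text
clock: 12.2
position: [0.6443, -0.0013, 0.0908]
ee_rot: [0.994, 0.111, 0.0, 0.0]
ft_force: [-7.6, -0.5, 13.2]
grip_width: 0.003
grasp_force: 7.0
```

```bash
python3 - <<'E'
from fit import *
p=np.load("p.npy")
def tri(a,b):
    o1,d1=ray(d["top"],a);o2,d2=ray(d["scene"],b)
    s=np.linalg.lstsq(np.c_[d1,-d2],o2-o1,rcond=None)[0]
    P,Q=o1+s[0]*d1,o2+s[1]*d2; return P,Q
P,Q=tri(T(474,199),(170.1,147.5)); m=(P+Q)/2
e=m[:2]-p[:2];c,s=np.cos(p[2]),np.sin(p[2]);print(P,Q,"own",c*e[0]+s*e[1],-s*e[0]+c*e[1])
loc,hd=model(p);print(loc(-.04,-.1,.12))
q=proj(d["scene"],[[.6442,-.0013,z] for z in(.11,.118,.13)]); print((q-125)*4.286)
E
python3 own.py
```

```text
[ 0.65925013 -0.15098256  0.12483667] [ 0.65956898 -0.1511133   0.12493661] own -0.04313281816207287 -0.0993803799536091
[np.float64(0.6626019882006442), np.float64(-0.15096534673907958), 0.12]
[[339.62580623 285.36556389]
 [337.48068525 271.30159402]
 [334.20545452 249.8283313 ]]
12.2 [ 0.64428723 -0.00134758  0.0908453 ] own -0.02505331902268388 0.049991680944005995 F [-7.55836871 -0.47701232 13.16612222]
```

Call:
step_arm(
  moves=[
    [1, 0, 0, 20, 0, 0, 0],
    [1, 0, 0, 55, 0, 0, 0],
    [1, 0, 0, 75, 0, 0, 0],
    [1, 5, -45, 75, 0, 0, 0],
    [1, 10, -95, 75, 0, 0, 0],
    [1, 17, -150, 75, 0, 0, 0],
    [1, 17, -150, 75, 0, 0, 0],
    [1, 17, -150, 60, 0, 0, 0],
    [1, 17, -150, 60, 0, 0, 0],
  ],
)

```text
clock: 13.1
position: [0.6601, -0.1494, 0.1464]
ee_rot: [0.994, 0.112, -0.002, -0.001]
ft_force: [-0.8, 0.6, -0.3]
grip_width: -0.0
grasp_force: 0.0
```

```bash
python3 own.py
python3 - <<'E'
from h import *
b=cam("scene")["image"][105:295,95:335]
cv2.imwrite("pics/m5.png",cv2.resize(b,(757,600),interpolation=cv2.INTER_CUBIC))
import pickle
from fit import model
d=pickle.load(open("c0.pkl","rb")); p=np.load("p.npy"); k=600/190
for th in(0,.04,.1):
    loc,hd=model([*p[:4],th]); print(th,((proj(d["scene"],[hd(.135,.135),hd(.135,-.035),hd(0,.135)])-[95,105])*k).round().tolist())
for dr in(0,.005,.01): print(dr,((proj(d["scene"],[loc(-.112-dr,.14,.091),loc(-.112-dr,-.04,.091),loc(-.1,.15,.105)])-[95,105])*k).round().tolist())
E
```

```text
13.1 [ 0.66009669 -0.14941481  0.14641831] own -0.04210421591615119 -0.09793773541682979 F [-0.78061631  0.63336494 -0.27395032]
0 [[490.0, 304.0], [323.0, 171.0], [285.0, 421.0]]
0.04 [[489.0, 297.0], [321.0, 165.0], [285.0, 422.0]]
0.1 [[487.0, 287.0], [318.0, 155.0], [284.0, 422.0]]
0 [[556.0, 308.0], [380.0, 174.0], [552.0, 308.0]]
0.005 [[563.0, 304.0], [386.0, 171.0], [552.0, 308.0]]
0.01 [[569.0, 300.0], [392.0, 168.0], [552.0, 308.0]]
```

View pics/m5.png

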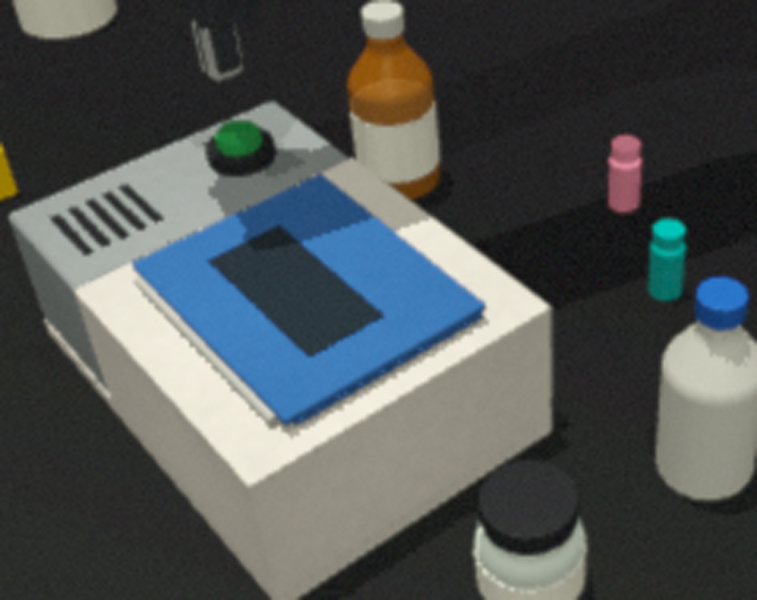

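The hood edge corner is at (486,306), which matches shut (490,304). The fingertips at (220,75) are above the button at (238,138). One contrast-enhanced check of the drawer front before pressing.

Run:
```python
from h import *
import pickle
from fit import model
d=pickle.load(open("c0.pkl","rb")); p=np.load("p.npy")
im=cam("scene")["image"].copy()
a=im[150:260,195:305]; a=(255*(a/255.)**.4).astype(np.uint8)
a=cv2.resize(a,(550,550),interpolation=cv2.INTER_CUBIC)
w=cv2.resize(cam("top")["image"][140:250,210:260],(250,550),interpolation=cv2.INTER_CUBIC)
w=(255*(w/255.)**.5).astype(np.uint8)
cv2.imwrite("pics/m6.png",np.hstack([a,w]))
loc,hd=model(p)
for dr in(0,.006,.012):
  P=[loc(-.112-dr,.14,z) for z in(.091,.015)]+[loc(-.1-dr,.14,.091)]
  print(dr,((proj(d["scene"],P)-[195,150])*5).round().tolist(),((proj(d["top"],P)-[210,140])*5+[550,0]).round().tolist())
P=[loc(-.1,.15,.105),loc(-.1,.15,0)]
print(((proj(d["scene"],P)-[195,150])*5).round().tolist(),((proj(d["top"],P)-[210,140])*5+[550,0]).round().tolist())
```

```text
0 [[381.0, 263.0], [382.0, 404.0], [357.0, 277.0]] [[745.0, 292.0], [745.0, 310.0], [739.0, 266.0]]
0.006 [[393.0, 255.0], [393.0, 397.0], [369.0, 270.0]] [[748.0, 305.0], [748.0, 323.0], [742.0, 279.0]]
0.012 [[405.0, 248.0], [405.0, 390.0], [381.0, 263.0]] [[751.0, 318.0], [751.0, 335.0], [745.0, 292.0]]
[[374.0, 263.0], [376.0, 458.0]] [[716.0, 268.0], [719.0, 294.0]]
```

View pics/m6.png

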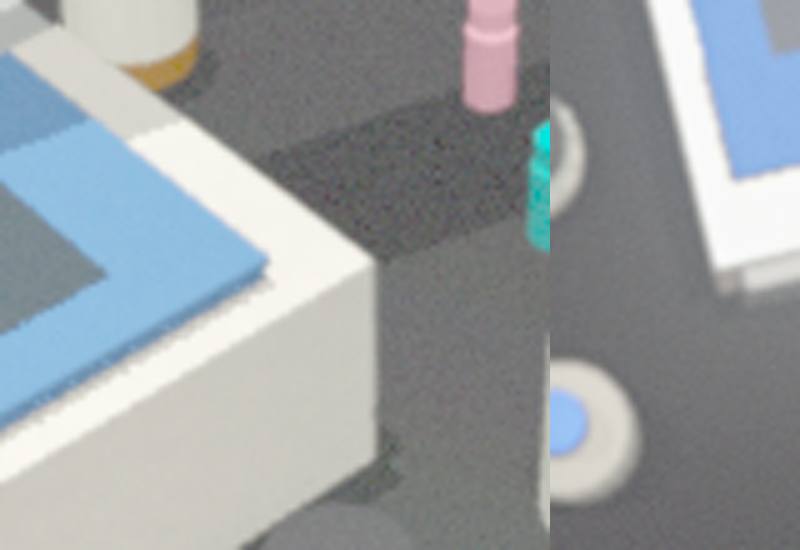

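The drawer front edge sits at (745,290), matching shut (745,292). Press the button slowly.

Call:
step_arm(
  moves=[
    [1, 0, 0, -10, 0, 0, 0],
    [1, 0, 0, -20, 0, 0, 0],
    [1, 0, 0, -25, 0, 0, 0],
    [1, 0, 0, -29, 0, 0, 0],
    [1, 0, 0, -33, 0, 0, 0],
    [1, 0, 0, -37, 0, 0, 0],
    [1, 0, 0, -40, 0, 0, 0],
    [1, 0, 0, -42, 0, 0, 0],
    [1, 0, 0, -44, 0, 0, 0],
  ],
)

```text
clock: 14.15
position: [0.6613, -0.1513, 0.1053]
ee_rot: [0.994, 0.111, 0.0, 0.0]
ft_force: [0.0, 0.4, 0.4]
grip_width: 0.003
grasp_force: 0.0
```

Call:
step_arm(
  moves=[
    [1, 0, 0, -2, 0, 0, 0],
    [1, 0, 0, -4, 0, 0, 0],
    [1, 0, 0, -6, 0, 0, 0],
    [1, 0, 0, -7, 0, 0, 0],
    [1, 0, 0, -8, 0, 0, 0],
    [1, 0, 0, -9, 0, 0, 0],
    [1, 0, 0, -10, 0, 0, 0],
  ],
)

```text
clock: 14.85
position: [0.6613, -0.1513, 0.0956]
ee_rot: [0.994, 0.111, 0.0, 0.0]
ft_force: [-1.7, 0.2, 3.4]
grip_width: 0.001
grasp_force: 2.0
```

Call:
step_arm(
  moves=[
    [1, 0, 0, -1, 0, 0, 0],
    [1, 0, 0, -2, 0, 0, 0],
    [1, 0, 0, -3, 0, 0, 0],
    [1, 0, 0, -4, 0, 0, 0],
    [1, 0, 0, -4.5, 0, 0, 0],
    [1, 0, 0, -4.5, 0, 0, 0],
  ],
)

```text
clock: 15.45
position: [0.6615, -0.1514, 0.0937]
ee_rot: [0.994, 0.111, 0.001, 0.001]
ft_force: [-11.2, 1.0, 23.1]
grip_width: -0.003
grasp_force: 11.4
```

Hard stop felt at 23 N, so the button is fully in. Release and rise.

Call:
step_arm(
  moves=[
    [1, 0, 0, 10, 0, 0, 0],
    [1, 0, 0, 30, 0, 0, 0],
    [1, 0, 0, 70, 0, 0, 0],
    [1, 0, 0, 110, 0, 0, 0],
    [1, 0, 0, 140, 0, 0, 0],
    [1, 0, 0, 140, 0, 0, 0],
    [1, 0, 0, 140, 0, 0, 0],
    [1, 0, 0, 140, 0, 0, 0],
  ],
)

```text
clock: 16.25
position: [0.6607, -0.1514, 0.2292]
ee_rot: [0.994, 0.111, -0.001, -0.0]
ft_force: [-0.7, -0.0, -0.4]
grip_width: 0.003
grasp_force: 0.0
```

```bash
python3 own.py; python3 -c "
from workcell import manip
print(manip.hand_in())"
```

```text
16.25 [ 0.66065548 -0.15135554  0.22924753] own -0.04198469766829673 -0.0999537709099563 F [-0.67561748 -0.01196578 -0.42823669]
the job is handed in; nothing more can be done
None
```

I shut the drawer and the hood, then pressed the green button to its stop and released it; the job went in at about 16 s and no verdict came back. Pictures before the press showed both shut and the bottles and jar in view unmoved, but I took none afterwards and could not see the vial once the drawer closed.

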